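Index the die selector to the square and start the press

ROBOT

A 7-joint arm with a two-finger parallel gripper is mounted at the origin on a cart in front of the work surface, level with it; the furniture and walls round the work are solid. World frame = base frame: x ahead of the robot, y to its left, z up, the work surface at z = 0. Lengths are in mm, angles in degrees, forces in N, time in s.
With the tool pointing down it reaches from about 400 to 850 mm from the base axis. Payload 4.4 kg.
Tool frame: the origin (TCP) lies at the very end of the fingers, on their centre line; the grasp point (between the pads) lies 19 mm behind it; z points along the fingers, y is the line along which they close (so a half turn about z gives the same grasp; the last joint's range is limited). The gripper opens to 94 mm and grips with 3 to 60 N. Pads are 16 mm wide; open, the fingers measure 119 mm over their backs; the gripper's body (75 mm by 177 mm) begins 78 mm behind the grasp point.
Start: joints at [62.636, 36.005, 2.206, 86.941, -1.547, 57.084, -1.146], TCP at [260.199, -595.663, 169.478] pointing down, gripper open.
Joint ranges: [-175.42, 175.42], [-21.48, 121.26], [-71.46, 75.88], [10.55, 141.38], [-63.04, 243.04], [13.31, 113.54], [-168.57, 168.57]. Speed limits (degrees/s): [147.25, 147.25, 180, 180, 180, 180, 180].

INTERFACE

Orientations are given as a 3x3 rotation matrix whose columns are the frame's x, y, z axes.
In Python, from rig import manip gives the robot as it stands. The module is installed in compiled form; this text tells all that it offers.
- The arm moves only by the tool move_arm, never from a script. Its argument "commands" is one flat list of numbers, 7 for each row, row after row: the shift along the tool's x, y, z in mm, then the turn, a rotation vector about the tool's x, y, z in degrees, then the closure in counts, from 0 (fully open) to 255 (shut). A call has 1 to 20 rows; each row is the pose to reach, as a shift and turn from the pose commanded when the call began, along the tool's axes at that moment; what a row does not reach only later rows make up. A row lasts 1/10 s, in which the tool goes at most 50 mm and 8.59 degrees, less where a joint would pass 70% of its speed; a pose out of reach is approached as far as the arm can. A call with a gripper value outside its range is refused whole. The fingers move at their own pace and stop on an object; the grip force is fixed at half the most. Time passes only in rows, so rows that repeat a pose let the fingers close. It gives the time, the measured TCP pose, the force, the opening and the grip force at its end, in the units of the state.
- manip.get_obs(): the state, without advancing time (a new reading comes with each control period).
- manip.read_camera(name): name is "scene" or "top" or "wrist"; returns (picture, depth): 384x512x3 uint8, blue, green, red; 384x512 float32, mm along the optical axis (not along the pixel's ray), 0 where there is no reading.
- manip.camera_model(name): a dict with "fov_y" (degrees; the focal length in pixels is half the picture's height over the tangent of half this angle, whatever the lens; pixels are square), "cx", "cy" (the principal point, pixels), "R" (3x3) and "t" (3): a world point X has camera coordinates R X + t. Camera axes: x right, y down, z forward; pixel columns grow to the right and rows downward; lengths in mm; the calibration is good to about 2 mm. A picture is of the moment at which its call begins: read the wrist's pose just before it. camera_model takes no time and is no camera call; for the wrist camera it gives the pose at the moment of the call.
- manip.hand_in(): hands the job in; it is judged then, once.
The state is a dict: "time_s": time; "joints": joint angles; "joint_velocities": joint speeds; "joint_efforts": joint torques, N m; "tcp_pos": TCP position; "tcp_rot": TCP orientation; "force": force on the tool from outside, world axes, zero at the start; "ft_torque": the same for the moment, N m; "width": finger opening in mm; "grip_force": force on a finger pad.
Only numpy, scipy, OpenCV 4.12 (cv2) and the standard library are available. Lean on these libraries where they do the work, as an engineer would, in place of code of your own. Each camera call takes 0.05 s, during which the arm holds its last target. There are 200 camera calls.

TASK

On the round die selector, push the upright tab round with the fingers until the dial's ring is centred round the token with the square mark and leave it there, then press the white push button fully down and let it come up again. Do not press the button before the dial is set, do not lift the dial off its seat, and leave the loose cutters, measure, mould and tin where they are.

Things in the scene. Friction and masses are not known exactly. Their poses are not given: they have to be found in the camera images.
- selector: Fixed round die selector screwed to the table: a grey disc 252 mm across and 20 mm thick. Origin: centre of its underside, on the table and on the vertical axis of the dial; its -x axis is its front, facing the robot, give or take 0.3 rad of yaw. Four station tokens stand on its top in an arc of 96 mm radius round the dial axis, at 25 and 75 degrees either side of the front; which token is at which station changes.
- dial (a joint): Turn of the dial about the selector's vertical axis in rad, positive counterclockwise seen from above, range -1.6 to 1.6. The dial is a flat aluminium disc 124 mm across, its top about 33 mm above the table (a low hub at the middle reaches 40 mm). At value q its tab and ring lie from the axis along the selector's -x axis turned by q. It stays where it is left (friction 0.12 N m, about 2.5 N at the tab) and has no click stops. Starts at -0.15 to 0.15, between two stations.
- dial_seat (a joint): How far the dial is raised off its seat, in m: 0 seated. The dial (0.5 kg) is not fastened down and would lift off up to 30 mm if pulled up; it must stay seated.
- tab (a point): The protruding tab: an upright steel blade on the dial, 24 mm long radially (38 to 62 mm from the axis), 10 mm thick, from the dial up to 86 mm above the table (its foot, 18 mm thick, ends 37 mm above the table). The point lies in the middle of the blade, 50 mm from the axis, 76 mm above the table. Push its broad side faces.
- ring_centre (a point): Centre of the open steel ring (56 mm over all, 46 mm inside, 5 mm wire, 33 mm above the table) that the dial carries outside the tab, on the same radius, 96 mm from the axis. The ring frames whichever token it is over.
- token_square: The token to select: white disc 36 mm across, 4 mm thick, with a dark solid raised square 22 mm wide (4 mm high) in its middle. Fixed on the selector. Origin: centre of its underside, 20 mm above the table, 96 mm from the dial axis.
- token_cross: Same white disc with a raised plus-shaped cross, 28 mm wide with 6 mm arms. A wrong station.
- token_bar: Same white disc with a single raised bar, 28 by 6 mm. A wrong station.
- token_dot: Same white disc with one small raised dot, 8 mm across. A wrong station.
- start (a joint): Travel of the push button in m: 0 out, 0.006 fully down. Sprung (5 N fully down), comes back up by itself.
- start_top (a point): Centre of the top face of the push button, a white round button 40 mm across on a black housing, on a fixed aluminium box (80 x 70 x 30 mm) to the right of the selector. It is pressed straight down.
- control_box: The fixed aluminium box that carries the button, 80 (x) by 70 (y) by 30 mm. Origin: centre of its underside.
- cutter_0: Loose small fluted steel cutter, 20 mm across, 21 mm high, near the front between selector and button box. Leave alone.
- cutter_3: Loose small blossom cutter, 23 mm across, 18 mm high, behind the gap between selector and button box. Leave alone.
- jigger_1: Loose steel double-cone measure, 41 mm across, 100 mm high, behind the button box. Leave alone.
- press_mould: Loose carved wooden mould, 58 x 160 x 27 mm, left of the selector. Leave alone.
- cutter_tin: Loose round tin of cutters, 122 mm across, 25 mm high, back left of the selector. Leave alone.

How it is judged (in metres and radians):
On the way, in this order (a step that is already met when the one before it is completed fails the run):
1. the ring stands round the square token, dial at rest (horizontal distance between ring_centre and token_square below 0.009 m and velocity of joint dial between -0.05 and 0.05 rad/s), for 0.3 s.
2. the button is pressed fully down with the dial still set (horizontal distance between ring_centre and token_square below 0.009 m and value of joint start above 0.0045 m), for 0.05 s.
At the end, for the whole second after the job is handed in: The ring's centre is within 9 mm of the square token's centre (seen from above), the dial is at rest and seated, and the button has come up again (all of step 1 and value of joint start below 0.0015 m and value of joint dial_seat below 0.003 m); the robot touches nothing.
It fails at once if the button is pressed (more than 2.5 mm) while the dial is not at the square (value of joint start above 0.0025 m and not (horizontal distance between ring_centre and token_square below 0.009 m)).
It fails at once if the dial is lifted more than 8 mm off its seat (value of joint dial_seat above 0.008 m).
It fails at once if a loose bystander is shifted by more than 12 to 15 mm, tipped or lifted (distance of any of cutter_0, cutter_3 from where it was at the start of the episode above 0.012 m or distance of any of jigger_1, press_mould, cutter_tin from where it was at the start of the episode above 0.015 m or angle between jigger_1's own z axis and vertical above 0.3 rad).
It also fails if it takes over 48 s, if anything falls off the work surface, if the arm or the gripper's body presses on something with over 40 N, if the wrist force passes 120 N, or if a joint passes its speed limit or range.

## Working session

There is one attempt and no reset: what is moved stays moved. The work goes in short steps, Python scripts to look and compute and a tool call to move; the robot and the scene stay as the last step left them, time stands still between calls to the robot, and variables do not carry over. Pictures are saved under pics/ and viewed, at most 10 in all, crops included, and the job is handed in when it is done.

Besides the shell and the picture viewer there is one more tool, called after ">>>" as name(argument=value, ...) on one line, values as JSON. move_arm: Moves the arm, as the interface text tells. Its arguments: {"type":"object","properties":{"commands":{"type":"array","items":{"type":"number"}}},"required":["commands"]}

```bash
mkdir -p pics
cat > h.py <<'E'
import numpy as np, cv2
from rig import manip
def ray_plane(m,u,v,z,h=384):
    f=h/2/np.tan(np.radians(m["fov_y"])/2)
    R=np.array(m["R"]);t=np.array(m["t"])
    d=R.T@np.array([(u-m["cx"])/f,(v-m["cy"])/f,1]);c=-R.T@t
    return c+d*(z-c[2])/d[2]
def proj(m,X,h=384):
    f=h/2/np.tan(np.radians(m["fov_y"])/2)
    p=np.array(m["R"])@np.array(X)+np.array(m["t"])
    return p[0]/p[2]*f+m["cx"],p[1]/p[2]*f+m["cy"]
E
python3 - <<'E'
from h import *
o=manip.get_obs();print(o["time_s"],o["tcp_pos"],np.round(o["tcp_rot"],3),o["width"])
for n in("top","scene"):
    p,d=manip.read_camera(n);m=manip.camera_model(n);cv2.imwrite(f"pics/{n}0.png",p);np.save(f"pics/{n}0.npy",d)
    print(n,m)
p=cv2.imread("pics/top0.png");cv2.imwrite("pics/top0b.png",cv2.resize(p,(800,600),interpolation=cv2.INTER_CUBIC))
E
```

```text
0.0 [ 259.88566208 -595.00275548  168.57820357] [[ 0.916  0.4   -0.001]
 [ 0.4   -0.916  0.002]
 [-0.    -0.002 -1.   ]] 94.13165706680954
top {'fov_y': 55.92631668333247, 'cx': 257.2144817147653, 'cy': 192.0256097716206, 'R': array([[-0.02624253, -0.99962154, -0.0082523 ],
       [-0.99282407,  0.02702576, -0.11649024],
       [ 0.11666918,  0.00513609, -0.99315755]]), 't': array([ 100.63772861,  555.55039491, 1205.04518652])}
scene {'fov_y': 57.21921367498025, 'cx': 253.3364846207498, 'cy': 191.73602805038917, 'R': array([[-0.80964589, -0.58691396,  0.00235348],
       [-0.41628592,  0.57142913, -0.70723036],
       [ 0.41373853, -0.57358587, -0.70697926]]), 't': array([466.06361267, 249.85055846, 858.7746271 ])}
```

View pics/top0b.png

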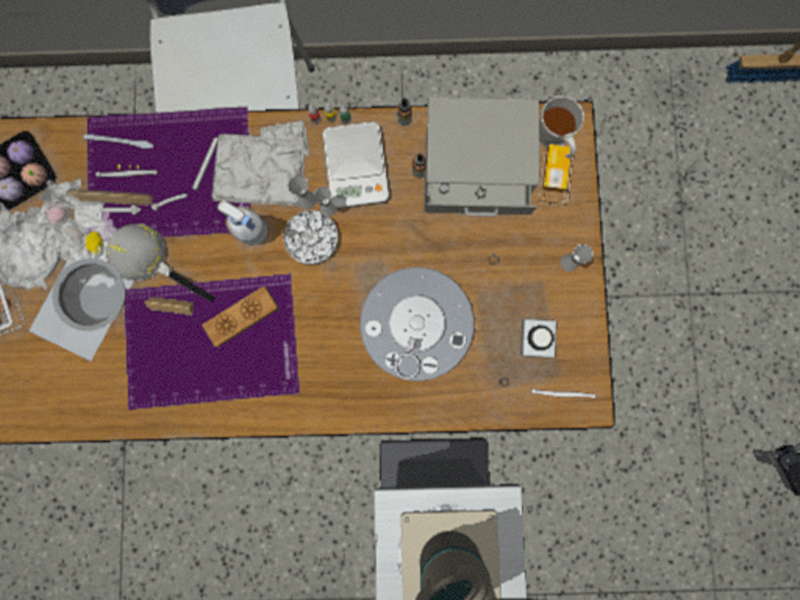

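View pics/scene0.png

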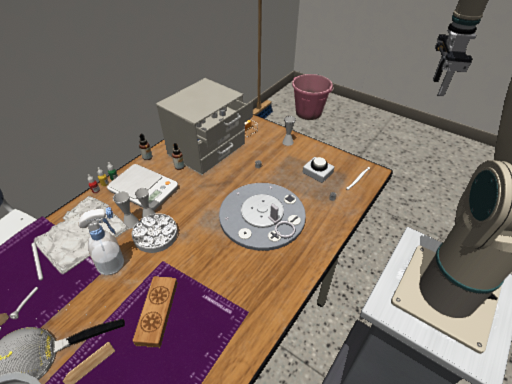

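Top view (800x600): selector centre is near (417,323). The square token is at (457,340), at the right-hand 75° station, with the bar at (430,365), cross at (392,360) and dot at (373,328). The ring is near (408,366), between cross and bar, and the button is at (540,337). So the dial must turn about +75°. Next I measure.

Run:
```python
from h import *
m=manip.camera_model("top");p=cv2.imread("pics/top0.png");hsv=cv2.cvtColor(p,cv2.COLOR_BGR2HSV)
s=1/1.5625
gray=cv2.cvtColor(p,cv2.COLOR_BGR2GRAY)
# selector: low saturation blob
mask=((hsv[...,1]<60)&(gray>90)).astype(np.uint8)*255
mask=cv2.morphologyEx(mask,cv2.MORPH_OPEN,np.ones((3,3)))
cs,_=cv2.findContours(mask,cv2.RETR_EXTERNAL,cv2.CHAIN_APPROX_NONE)
for c in cs:
    x,y,w,h=cv2.boundingRect(c)
    if 220<x<380 and 160<y<260 and cv2.contourArea(c)>100:
        hu=cv2.convexHull(c)[:,0]
        for z in (20,):
            P=np.array([ray_plane(m,u+0,v+0,z)[:2] for u,v in hu]).astype(np.float32)
            print(x,y,w,h,cv2.contourArea(c),cv2.minEnclosingCircle(P),cv2.minAreaRect(P))
# bright whites
w=(gray>195).astype(np.uint8)*255
n,l,st,ce=cv2.connectedComponentsWithStats(w)
for i in range(1,n):
    if st[i,4]>15 and 225<ce[i,0]<380 and 165<ce[i,1]<255: print("white",st[i],ce[i],ray_plane(m,*ce[i],24).round(1))
c=cv2.resize(p[165:255,225:375],None,fx=5.3,fy=5.3,interpolation=cv2.INTER_CUBIC);cv2.imwrite("pics/crop.png",c)
```

```text
333 204 23 25 472.0 ((468.88665771484375, -211.0113983154297), 52.73878479003906) ((469.021240234375, -209.18045043945312), (75.17474365234375, 82.90560150146484), 86.69602966308594)
230 171 73 73 4085.5 ((508.8335266113281, 56.04825973510742), 126.48045349121094) ((508.2912902832031, 56.88201141357422), (248.08651733398438, 248.33404541015625), 88.41266632080078)
white [249 190  35  34 755] [266.26225166 205.44238411] [511.9  56.   24. ]
white [234 205  10  10  68] [238.41176471 209.83823529] [499.4 151.9  24. ]
white [336 205  19  23 133] [343.12030075 216.39097744] [ 467.4 -205.2   24. ]
white [342 211  10  10  86] [346.41860465 215.58139535] [ 469.8 -216.6   24. ]
white [271 229   9   4  24] [274.875      230.41666667] [425.9  29.2  24. ]
white [271 235   8   4  24] [274.25       236.33333333] [406.   31.9  24. ]
white [347 251  26   2  27] [359.25925926 251.74074074] [ 346.9 -253.1   24. ]
```

View pics/crop.png

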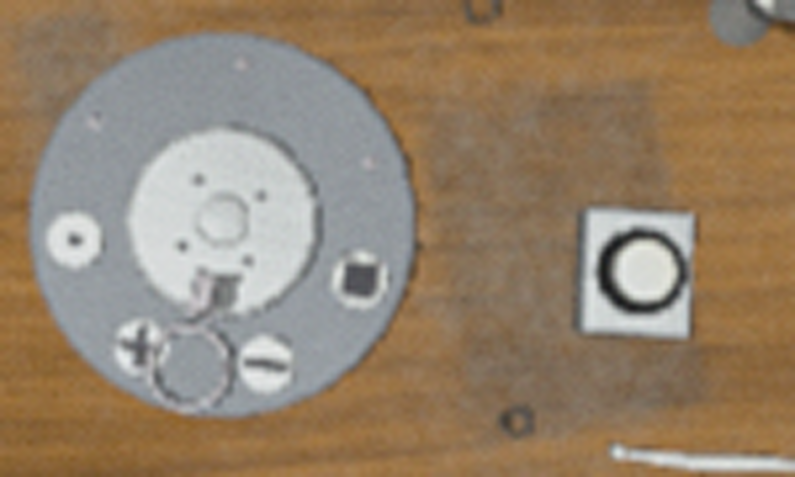

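Crop (5.3x from (225,165)): square token at (361,279), dot (74,240), cross (140,347), bar (266,363), hub (222,218), ring (191,368), button (645,270), tab foot about (216,292).

Run:
```python
from h import *
from scipy.optimize import least_squares
m=manip.camera_model("top")
P=lambda u,v,z: ray_plane(m,225+(u+.5)/5.3-.5,165+(v+.5)/5.3-.5,z)[:2]
sel=np.array([508.5,56.5])
pts={n:P(u,v,z) for n,u,v,z in[("square",361,279,26),("dot",74,240,26),("cross",140,347,26),("bar",266,363,26),("hub",222,218,40),("ring",191,368,33),("button",645,270,48),("cutter0",517,420,20),("cutter3",483,8,18)]}
T=np.array([pts[k] for k in("square","bar","cross","dot")])
a=np.radians([75,25,-25,-75])
f=least_squares(lambda x:(x[:2]+96*np.c_[-np.cos(a+x[2]),-np.sin(a+x[2])]-T).ravel(),[*sel,0])
c=f.x[:2];print("axis",c,"yaw",np.degrees(f.x[2]),"res",f.fun.round(1))
for k,v in pts.items():
    d=v-c;print(k,v.round(1),np.hypot(*d).round(1),np.degrees(np.arctan2(-d[1],-d[0])).round(1))
d=np.load("pics/top0.npy");
for u,v in[(346,215),(347,216),(350,215)]:
    z=d[v,u];R=m["R"];F=192/np.tan(np.radians(m["fov_y"]/2));X=R.T@(np.array([(u-m["cx"])/F*z,(v-m["cy"])/F*z,z])-m["t"]);print("btn depth",X.round(1))
```

```text
axis [508.73286014  55.53470125] yaw -9.335426044765873 res [ 0.2  1.  -0.6 -0.2  0.2 -0.6  0.2 -0.2]
square [469. -33.] 97.0 65.8
dot [499.1 151.3] 96.2 -84.2
cross [429.2 110.3] 96.5 -34.6
bar [416.9  29.8] 95.4 15.6
hub [509.6  55.6] 0.9 -178.1
ring [415.  78.] 96.4 -13.5
button [ 468.9 -210.4] 268.9 81.5
cutter0 [ 376.4 -130. ] 227.9 54.5
cutter3 [ 645.3 -120.6] 222.9 127.8
btn depth [ 470.4 -208.    54.4]
btn depth [ 467.2 -212.1   50.4]
btn depth [ 470.  -220.8   56.3]
```

Residuals are within 1 mm: axis at (508.7, 55.5), ring at -13.5°, square at 65.8°, so the turn is about +79°. Next I go above the tab at (460, 67) with the tool's y axis tangential and the fingers about 22 mm apart.

>>> move_arm(commands=[448, -526, 20, 0, 0, 37, 200, 448, -526, 20, 0, 0, 37, 200, 448, -526, 20, 0, 0, 37, 200, 448, -526, 20, 0, 0, 37, 200, 448, -526, 20, 0, 0, 37, 200, 448, -526, 20, 0, 0, 37, 200, 448, -526, 20, 0, 0, 37, 200, 448, -526, 20, 0, 0, 37, 200, 448, -526, 20, 0, 0, 37, 200, 448, -526, 20, 0, 0, 37, 200, 448, -526, 20, 0, 0, 37, 200, 448, -526, 20, 0, 0, 37, 200, 448, -526, 20, 0, 0, 37, 200, 448, -526, 20, 0, 0, 37, 200, 448, -526, 20, 0, 0, 37, 200, 448, -526, 20, 0, 0, 37, 200, 448, -526, 20, 0, 0, 37, 200, 448, -526, 20, 0, 0, 37, 200, 448, -526, 20, 0, 0, 37, 200, 448, -526, 20, 0, 0, 37, 200])

```text
time_s: 2.1
tcp_pos: [460.2, 64.8, 149.6]
tcp_rot: [[0.972, -0.234, 0.0], [-0.234, -0.972, -0.0], [0.0, 0.0, -1.0]]
force: [0.2, -0.0, -0.7]
width: 20.2
grip_force: 0.0
```

Run:
```python
from h import *
o=manip.get_obs();print(o["time_s"],o["tcp_pos"],np.round(o["tcp_rot"],3),o["width"],o["force"])
m=manip.camera_model("wrist");p,d=manip.read_camera("wrist")
for n,X,c in[("tabtop",(460.1,67.2,86),(0,0,255)),("tgt",(469,-33,26),(0,255,0)),("ring",(415,78,33),(255,0,0)),("axis",(508.7,55.5,40),(0,255,255))]:
    q=proj(m,X);print(n,q);
    cv2.drawMarker(p,(int(q[0]),int(q[1])),c,cv2.MARKER_CROSS,12,1)
cv2.imwrite("pics/w1.png",p)
```

```text
2.1 [460.17973816  64.76114604 149.61826023] [[ 0.972 -0.234  0.   ]
 [-0.234 -0.972 -0.   ]
 [ 0.     0.    -1.   ]] 20.19229809117422 [ 1.50323102e-01 -4.19314641e-04 -6.78373345e-01]
tabtop (np.float64(248.1347001980559), np.float64(192.95053919169987))
tgt (np.float64(338.07602640698906), np.float64(148.44252129249475))
ring (np.float64(248.59930982799543), np.float64(220.06260309639742))
axis (np.float64(248.34590926098417), np.float64(132.65326492098404))
```

View pics/w1.png

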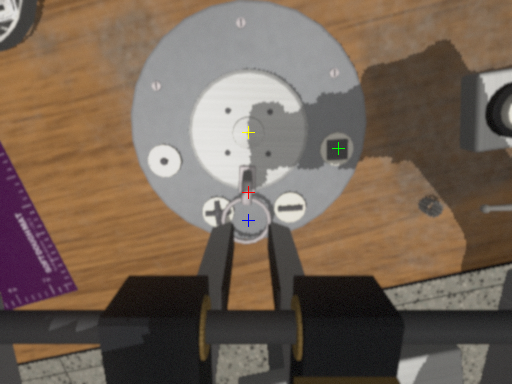

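The wrist view agrees: the projected marks fall on the hub (248,132), the square (338,148) and the ring (248,220), with the tab at about (248,185) between the fingers. I descend astride the tab.

>>> move_arm(commands=[-0.5, -2, 20, 0, 0, 0, 200, -0.5, -2, 45, 0, 0, 0, 200, -0.5, -2, 65, 0, 0, 0, 200, -0.5, -2, 80, 0, 0, 0, 200, -0.5, -2, 93, 0, 0, 0, 200, -0.5, -2, 93, 0, 0, 0, 200, -0.5, -2, 93, 0, 0, 0, 200])

```text
time_s: 2.85
tcp_pos: [460.3, 67.5, 56.6]
tcp_rot: [[0.973, -0.232, -0.0], [-0.232, -0.973, -0.0], [-0.0, 0.0, -1.0]]
force: [0.2, -0.5, -0.4]
width: 20.5
grip_force: 0.0
```

>>> move_arm(commands=[0.2, 4.4, 0, 0, 0, -5, 200, 0.8, 8.7, 0, 0, 0, -10, 200, 1.7, 12.9, 0, 0, 0, -15, 200, 3.0, 17.1, 0, 0, 0, -20, 200, 4.7, 21.1, 0, 0, 0, -25, 200, 6.7, 25, 0, 0, 0, -30, 200, 9.0, 28.7, 0, 0, 0, -35, 200, 11.7, 32.1, 0, 0, 0, -40, 200, 14.6, 35.4, 0, 0, 0, -45, 200, 17.9, 38.3, 0, 0, 0, -50, 200, 21.3, 41, 0, 0, 0, -55, 200, 25, 43.3, 0, 0, 0, -60, 200, 28.9, 45.3, 0, 0, 0, -65, 200, 32.9, 47, 0, 0, 0, -70, 200, 35.4, 47.8, 0, 0, 0, -73, 200, 37.1, 48.3, 0, 0, 0, -75, 200, 38.8, 48.7, 0, 0, 0, -77, 200, 40.5, 49.1, 0, 0, 0, -79, 200, 40.5, 49.1, 0, 0, 0, -79, 200, 40.5, 49.1, 0, 0, 0, -79, 200])

```text
time_s: 4.85
tcp_pos: [488.1, 10.6, 56.5]
tcp_rot: [[0.414, 0.91, -0.0], [0.91, -0.414, -0.0], [-0.0, -0.0, -1.0]]
force: [-1.2, 0.9, -0.6]
width: 20.3
grip_force: 0.0
```

```bash
cat > look.py <<'E'
from h import *
import sys
o=manip.get_obs();print(o["time_s"],o["tcp_pos"].round(1),np.round(o["tcp_rot"],3).tolist(),o["force"].round(1),o["width"])
ims=[]
for n,r in(("wrist",90),("top",34)):
    m=manip.camera_model(n);p,d=manip.read_camera(n)
    q=proj(m,(469,-33,30));x,y=int(q[0]),int(q[1]);print(n,q)
    r=min(r,384-y,y,x,512-x)
    ims.append(cv2.resize(p[y-r:y+r,x-r:x+r],(398,398),interpolation=cv2.INTER_CUBIC));print(n,"crop from",x-r,y-r,"scale",398/(2*r))
cv2.imwrite(sys.argv[1],np.hstack(ims))
E
python3 look.py pics/l1.png
```

```text
4.85 [488.1  10.6  56.5] [[0.414, 0.91, -0.0], [0.91, -0.414, -0.0], [-0.0, -0.0, -1.0]] [-1.2  0.9 -0.6] 20.280985484432282
wrist (np.float64(250.24458341264614), np.float64(258.4133895533837))
wrist crop from 160 168 scale 2.2111111111111112
top (np.float64(292.81882992116635), np.float64(217.17815506427004))
top crop from 258 183 scale 5.852941176470588
```

View pics/l1.png

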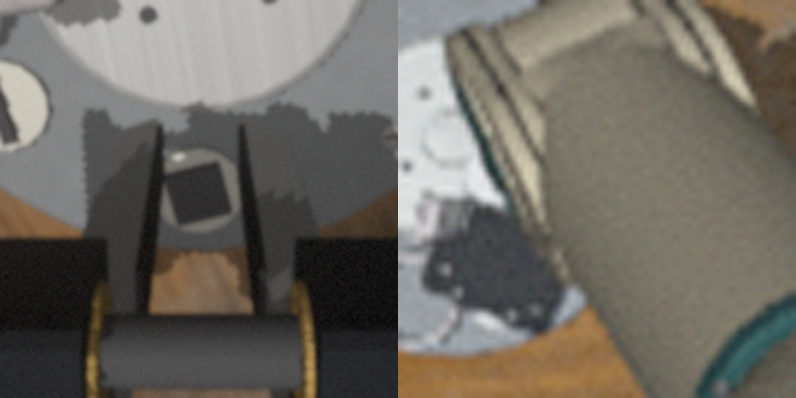

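The top half shows the dial has not moved: the tab is still at the front and the ring at the lower left. In the wrist half the square token is between the fingers with no tab or ring near it. I check where the tip and tab really are.

Run:
```python
from h import *
o=manip.get_obs()
a=[]
m=manip.camera_model("wrist");p,d=manip.read_camera("wrist")
F=192/np.tan(np.radians(m["fov_y"]/2))
def X(m,d,u,v):
    F=192/np.tan(np.radians(m["fov_y"]/2));z=d[v,u];return m["R"].T@(np.array([(u-m["cx"])/F*z,(v-m["cy"])/F*z,z])-m["t"])
tc=o["tcp_pos"];print("tcp proj",proj(m,tc))
cv2.drawMarker(p,tuple(int(i) for i in proj(m,tc)),(0,0,255),cv2.MARKER_CROSS,12,1)
a.append(p[:, :400])
ms=manip.camera_model("scene");s,ds=manip.read_camera("scene")
cv2.drawMarker(s,tuple(int(i) for i in proj(ms,tc)),(0,0,255),cv2.MARKER_CROSS,6,1)
x,y=[int(i) for i in proj(ms,(460,67,86))];print("tab in scene",x,y)
a.append(cv2.resize(s[y-64:y+64,x-66:x+67],(400,384),interpolation=cv2.INTER_CUBIC))
cv2.imwrite("pics/l2.png",np.hstack(a));np.save("pics/w2.npy",d)
```

```text
tcp proj (np.float64(249.3907093001091), np.float64(215.6858233431278))
tab in scene 273 205
```

View pics/l2.png

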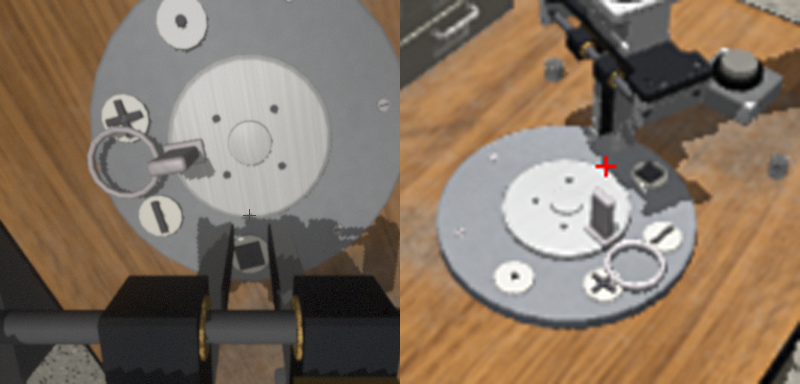

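The fingertips show at (235..265,225) in the wrist half, not at the projected TCP (249,216). In the scene half they sit above the red mark. So the tips look higher than the reported TCP, and I measure that by depth.

Run:
```python
from h import *
def X(m,d,u,v):
    F=192/np.tan(np.radians(m["fov_y"]/2));z=d[v,u];return (m["R"].T@(np.array([(u-m["cx"])/F*z,(v-m["cy"])/F*z,z])-m["t"])).round(0)
o=manip.get_obs();tc=o["tcp_pos"];R=o["tcp_rot"];print(tc,o["joints"].round(1))
m=manip.camera_model("wrist");d=np.load("pics/w2.npy")
for v in range(216,270,6):
    print(v,[ (R.T@(X(m,d,u,v)-tc)).round(0).tolist() if d[v,u]>0 else None for u in(228,232,264,270)])
for u,v,n in((250,140,"hub"),(176,165,"tabtop"),(170,20,"dottoken")):print(n,X(m,d,u,v))
ms=manip.camera_model("scene");s,ds=manip.read_camera("scene")
for v in range(180,197,2): print(v,[X(ms,ds,u,v).tolist() for u in(272,276,280)])
print("tab scene",[X(ms,ds,273,v).tolist() for v in(206,210,214)])
```

```text
[488.10733006  10.66021763  56.4803621 ] [  6.9  33.9 -16.7 118.1  18.4  30.4 -47.5]
216 [[-10.0, -18.0, 25.0], [-9.0, -14.0, 25.0], [-9.0, 12.0, 22.0], [-10.0, 16.0, 25.0]]
222 [[10.0, -12.0, -38.0], [-18.0, -15.0, 35.0], [-18.0, 12.0, 35.0], [9.0, 12.0, -38.0]]
228 [[9.0, -12.0, -47.0], [8.0, -10.0, -42.0], [-24.0, 12.0, 35.0], [8.0, 13.0, -44.0]]
234 [[10.0, -11.0, -55.0], [8.0, -9.0, -51.0], [-29.0, 12.0, 36.0], [8.0, 12.0, -52.0]]
240 [[10.0, -11.0, -64.0], [6.0, -9.0, -55.0], [-34.0, 12.0, 33.0], [9.0, 11.0, -61.0]]
246 [[8.0, -10.0, -68.0], [3.0, -9.0, -56.0], [-39.0, 12.0, 31.0], [5.0, 11.0, -62.0]]
252 [[8.0, -10.0, -75.0], [-1.0, -10.0, -57.0], [-45.0, 12.0, 31.0], [4.0, 11.0, -66.0]]
258 [[8.0, -9.0, -81.0], [-4.0, -9.0, -58.0], [-49.0, 12.0, 30.0], [-0.0, 11.0, -65.0]]
264 [[8.0, -9.0, -86.0], [-6.0, -9.0, -60.0], [-53.0, 12.0, 28.0], [-2.0, 11.0, -66.0]]
hub [510.  58.  42.]
tabtop [467.  67.  87.]
dottoken [493. 155.  25.]
180 [[503.0, 11.0, 112.0], [495.0, 4.0, 112.0], [469.0, 27.0, 143.0]]
182 [[503.0, 11.0, 105.0], [493.0, 6.0, 106.0], [471.0, 23.0, 132.0]]
184 [[503.0, 11.0, 97.0], [494.0, 4.0, 97.0], [469.0, 26.0, 128.0]]
186 [[541.0, -51.0, 19.0], [531.0, -59.0, 18.0], [469.0, 25.0, 119.0]]
188 [[536.0, -45.0, 18.0], [526.0, -50.0, 20.0], [469.0, 24.0, 111.0]]
190 [[530.0, -35.0, 21.0], [520.0, -41.0, 22.0], [470.0, 22.0, 101.0]]
192 [[527.0, -31.0, 17.0], [515.0, -34.0, 21.0], [506.0, -43.0, 20.0]]
194 [[521.0, -21.0, 20.0], [510.0, -27.0, 21.0], [502.0, -37.0, 18.0]]
196 [[510.0, -4.0, 32.0], [507.0, -22.0, 19.0], [496.0, -28.0, 20.0]]
tab scene [[459.0, 71.0, 86.0], [457.0, 73.0, 73.0], [457.0, 71.0, 55.0]]
```

Both depth views put the real fingertips about 38 mm behind the reported TCP, at z≈95, so they passed over the tab (86) untouched. I allow for that: I return over the tab and descend to TCP z≈22, which puts the tips at about 60.

>>> move_arm(commands=[0, 0, -10, 0, 0, 0, 200, 40.5, -49, -10, 0, 0, 79, 200, 40.5, -49, -10, 0, 0, 79, 200, 40.5, -49, -10, 0, 0, 79, 200, 40.5, -49, -10, 0, 0, 79, 200, 40.5, -49, -10, 0, 0, 79, 200, 40.5, -49, -10, 0, 0, 79, 200, 40.5, -49, -10, 0, 0, 79, 200, 40.5, -49, -10, 0, 0, 79, 200, 40.5, -49, -10, 0, 0, 79, 200, 40.5, -49, -10, 0, 0, 79, 200, 40.5, -49, -10, 0, 0, 79, 200, 40.5, -49, -10, 0, 0, 79, 200, 40.5, -49, -10, 0, 0, 79, 200, 40.5, -49, 0, 0, 0, 79, 200, 40.5, -49, 10, 0, 0, 79, 200, 40.5, -49, 10, 0, 0, 79, 200])

```text
time_s: 6.8
tcp_pos: [459.0, 67.5, 44.9]
tcp_rot: [[0.973, -0.232, -0.003], [-0.232, -0.973, -0.0], [-0.003, 0.001, -1.0]]
force: [0.1, -0.6, 0.4]
width: 20.3
grip_force: 0.0
```

>>> move_arm(commands=[0, 0, 5, 0, 0, 0, 200, 0, 0, 10, 0, 0, 0, 200, 0, 0, 16, 0, 0, 0, 200, 0, 0, 22, 0, 0, 0, 200, 0, 0, 25, 0, 0, 0, 200, 0, 0, 25, 0, 0, 0, 200])

```text
time_s: 7.4
tcp_pos: [459.9, 67.6, 21.0]
tcp_rot: [[0.973, -0.232, -0.001], [-0.232, -0.973, -0.0], [-0.001, 0.0, -1.0]]
force: [0.2, -0.2, 0.9]
width: 20.2
grip_force: 0.0
```

Run:
```python
from h import *
m=manip.camera_model("wrist");p,d=manip.read_camera("wrist")
ms=manip.camera_model("scene");s,ds=manip.read_camera("scene")
x,y=273,205
cv2.imwrite("pics/l3.png",np.hstack([p[:, :400],cv2.resize(s[y-64:y+64,x-66:x+67],(400,384),interpolation=cv2.INTER_CUBIC)]))
```

```text
(no output)
```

View pics/l3.png

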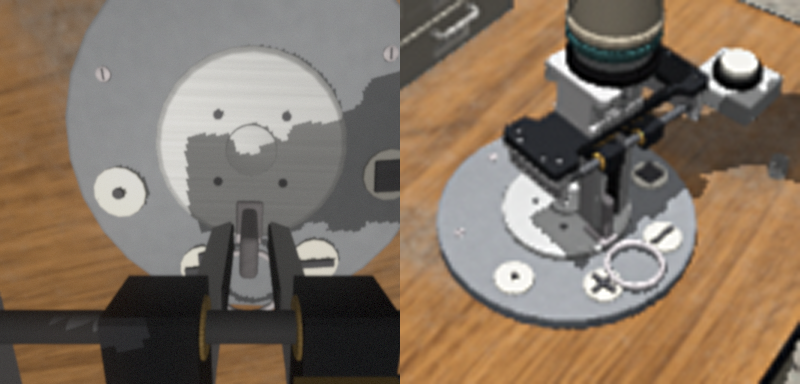

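The tab (249,240) is now centred between the fingers, which reach well below its top. Now I push round the arc.

>>> move_arm(commands=[0.2, 4.4, 0, 0, 0, -5, 200, 0.8, 8.7, 0, 0, 0, -10, 200, 1.7, 12.9, 0, 0, 0, -15, 200, 3.0, 17.1, 0, 0, 0, -20, 200, 4.7, 21.1, 0, 0, 0, -25, 200, 6.7, 25, 0, 0, 0, -30, 200, 9.0, 28.7, 0, 0, 0, -35, 200, 11.7, 32.1, 0, 0, 0, -40, 200, 14.6, 35.4, 0, 0, 0, -45, 200, 17.9, 38.3, 0, 0, 0, -50, 200, 21.3, 41, 0, 0, 0, -55, 200, 25, 43.3, 0, 0, 0, -60, 200, 28.9, 45.3, 0, 0, 0, -65, 200, 32.9, 47, 0, 0, 0, -70, 200, 35.4, 47.8, 0, 0, 0, -73, 200, 37.1, 48.3, 0, 0, 0, -75, 200, 38.8, 48.7, 0, 0, 0, -77, 200, 40.5, 49.1, 0, 0, 0, -79, 200, 40.5, 49.1, 0, 0, 0, -79, 200, 40.5, 49.1, 0, 0, 0, -79, 200])

```text
time_s: 9.5
tcp_pos: [488.5, 10.5, 21.5]
tcp_rot: [[0.414, 0.91, 0.0], [0.91, -0.414, -0.0], [0.0, 0.0, -1.0]]
force: [-1.2, 1.4, 0.1]
width: 20.3
grip_force: 0.6
```

```bash
python3 look.py pics/l4.png
```

```text
9.5 [488.5  10.5  21.5] [[0.414, 0.91, 0.0], [0.91, -0.414, -0.0], [0.0, 0.0, -1.0]] [-1.2  1.4  0.1] 20.34572387288694
wrist (np.float64(249.75725790948047), np.float64(281.00761608436716))
wrist crop from 159 191 scale 2.2111111111111112
top (np.float64(292.81882992116635), np.float64(217.17815506427004))
top crop from 258 183 scale 5.852941176470588
```

View pics/l4.png

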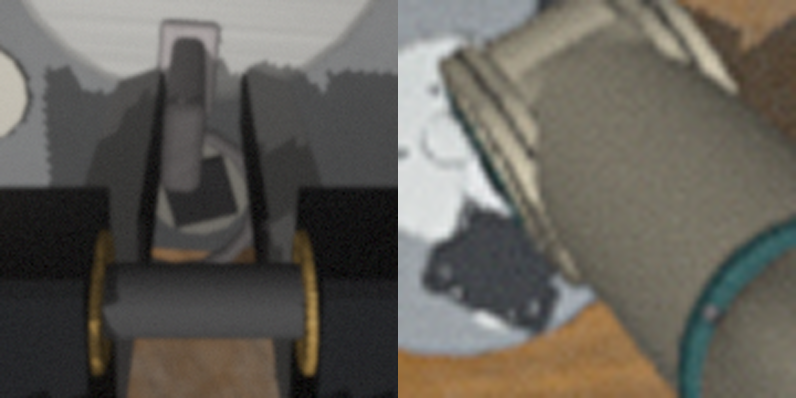

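The tab rests on the left finger, about 5.5° short of the token. I finish with a straight tangential push of about 5.3 mm, back off 3 mm, and lift clear to look.

>>> move_arm(commands=[0, 1.5, 0, 0, 0, 0, 200, 0, 3, 0, 0, 0, 0, 200, 0, 4.2, 0, 0, 0, 0, 200, 0, 5.3, 0, 0, 0, 0, 200, 0, 5.3, 0, 0, 0, 0, 200, 0, 5.3, 0, 0, 0, 0, 200, 0, 5.3, 0, 0, 0, 0, 200, 0, 2, 0, 0, 0, 0, 200, 0, 1, 0, 0, 0, 0, 200, 0, 1, 0, 0, 0, 0, 200, 0, 1, -20, 0, 0, 0, 200, 0, 1, -40, 0, 0, 0, 200, 0, 1, -60, 0, 0, 0, 200, -30, 1, -80, 0, 0, 0, 200, -60, 1, -100, 0, 0, 0, 200, -60, 1, -120, 0, 0, 0, 200, -60, 1, -120, 0, 0, 0, 200, -60, 1, -120, 0, 0, 0, 200])

```text
time_s: 11.4
tcp_pos: [465.1, -44.3, 141.6]
tcp_rot: [[0.413, 0.911, 0.002], [0.911, -0.413, 0.0], [0.001, 0.001, -1.0]]
force: [0.8, -0.6, -0.8]
width: 20.3
grip_force: 0.0
```

Run:
```python
from h import *
o=manip.get_obs();print(o["time_s"],o["tcp_pos"].round(1),o["force"].round(1))
m=manip.camera_model("wrist");p,d=manip.read_camera("wrist")
for X in((469,-33,33),(508.7,55.5,40),(468.9,-210.4,50)):print(proj(m,X))
cv2.imwrite("pics/w5.png",p);cv2.imwrite("pics/w5v.png",cv2.resize(p,(784,588),interpolation=cv2.INTER_CUBIC))
```

```text
11.4 [465.1 -44.3 141.6] [ 0.8 -0.6 -0.8]
(np.float64(248.4072631179662), np.float64(168.87336992094274))
(np.float64(247.6899287783237), np.float64(68.18644943488309))
(np.float64(314.0770808535624), np.float64(313.631925529415))
```

View pics/w5v.png

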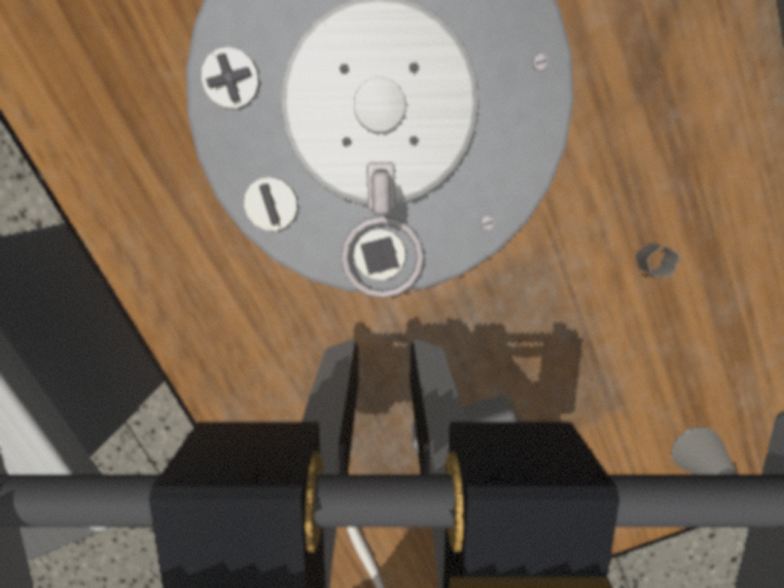

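The ring now surrounds the square token: ring centre at (383,257), token at (379,254), about 2–3 mm apart and inside the 9 mm limit. Next I go over the button with the fingers shut.

>>> move_arm(commands=[-50, 24, 0, 0, 0, 0, 255, -100, 48, 0, 0, 0, 0, 255, -149.5, 72, 0, 0, 0, 0, 255, -149.5, 72, 20, 0, 0, 0, 255, -149.5, 72, 20, 0, 0, 0, 255, -149.5, 72, 20, 0, 0, 0, 255, -149.5, 72, 20, 0, 0, 0, 255])

```text
time_s: 12.15
tcp_pos: [468.9, -207.7, 121.6]
tcp_rot: [[0.41, 0.912, 0.0], [0.912, -0.41, 0.001], [0.001, -0.0, -1.0]]
force: [0.7, -0.1, 0.7]
width: 0.7
grip_force: 0.0
```

Run:
```python
from h import *
def X(m,d,u,v):
    F=192/np.tan(np.radians(m["fov_y"]/2));z=d[v,u];return (m["R"].T@(np.array([(u-m["cx"])/F*z,(v-m["cy"])/F*z,z])-m["t"])).round(1)
o=manip.get_obs();tc=o["tcp_pos"];R=o["tcp_rot"];print(o["time_s"],tc.round(1),o["force"].round(1),o["width"])
m=manip.camera_model("wrist");p,d=manip.read_camera("wrist")
b=proj(m,(469,-210.4,50));print("btn px",b)
g=cv2.cvtColor(p,cv2.COLOR_BGR2GRAY)
F=192/np.tan(np.radians(m["fov_y"]/2))
v,u=np.mgrid[0:384,0:512];P=np.stack([(u-m["cx"])/F*d,(v-m["cy"])/F*d,d],-1)-m["t"];W=P@m["R"]
T=(W-tc)@R
near=(np.hypot(W[...,0]-469,W[...,1]+210)<30)&(d>0)&(W[...,2]<75)
k=near&(g>150)&(W[...,2]>35)
print("n",k.sum(),"btn",np.median(W[k],0) if k.any() else 0,np.percentile(W[k][:,2],[10,50,90]) if k.any() else 0)
f=(np.hypot(T[...,0],T[...,1])<20)&(d>0)&(T[...,2]<10)&(T[...,2]>-100)
print("tips z behind TCP, top percentiles",np.percentile(T[f][:,2],[50,90,98,99.5]), "xy mean",T[f][T[f][:,2]>-48].mean(0))
cv2.imwrite("pics/w6.png",p)
```

```text
12.15 [ 468.9 -207.7  121.6] [ 0.7 -0.1  0.7] 0.7257339080022495
btn px (np.float64(250.94138852510372), np.float64(191.82531115743126))
n 1346 btn [ 468.3931179  -208.9756348    52.75754636] [51.65468686 52.75754636 53.71442967]
tips z behind TCP, top percentiles [-77.59800227 -49.77858043 -41.33150891 -38.15603316] xy mean [  9.23543967   0.87490356 -43.58500873]
```

View pics/w6.png

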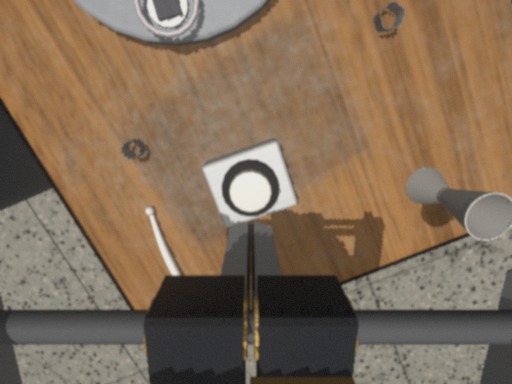

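The button (250,188) lies straight below the fingers: centre (468.4, -209), top at z≈53. Contact is expected at TCP z≈14. I go down to just above it.

>>> move_arm(commands=[-1.4, 0, 40, 0, 0, 0, 255, -1.4, 0, 75, 0, 0, 0, 255, -1.4, 0, 95, 0, 0, 0, 255, -1.4, 0, 103, 0, 0, 0, 255, -1.4, 0, 105, 0, 0, 0, 255, -1.4, 0, 107, 0, 0, 0, 255, -1.4, 0, 109, 0, 0, 0, 255, -1.4, 0, 109, 0, 0, 0, 255, -1.4, 0, 109, 0, 0, 0, 255])

```text
time_s: 13.1
tcp_pos: [468.6, -211.3, 13.3]
tcp_rot: [[0.413, 0.911, 0.002], [0.911, -0.413, 0.0], [0.001, 0.002, -1.0]]
force: [0.6, 2.7, 3.2]
width: 0.6
grip_force: 1.5
```

>>> move_arm(commands=[0, 0, 1, 0, 0, 0, 255, 0, 0, 2, 0, 0, 0, 255, 0, 0, 3, 0, 0, 0, 255, 0, 0, 4, 0, 0, 0, 255, 0, 0, 4, 0, 0, 0, 255])

```text
time_s: 13.6
tcp_pos: [468.6, -211.5, 10.0]
tcp_rot: [[0.413, 0.911, 0.002], [0.911, -0.413, -0.001], [0.0, 0.002, -1.0]]
force: [-2.0, 4.6, 18.2]
width: 0.4
grip_force: 9.3
```

A force of 18 N, well above the 5 N spring, means the button is bottomed. I hold briefly with a touch more, then release and retreat upward.

>>> move_arm(commands=[0, 0, 1, 0, 0, 0, 255, 0, 0, 1, 0, 0, 0, 255, 0, 0, -5, 0, 0, 0, 255, 0, 0, -20, 0, 0, 0, 255, 0, 0, -50, 0, 0, 0, 255, 0, 0, -90, 0, 0, 0, 255, 0, 0, -110, 0, 0, 0, 255, 0, 0, -110, 0, 0, 0, 255, 0, 0, -110, 0, 0, 0, 255])

```text
time_s: 14.5
tcp_pos: [467.0, -212.7, 118.1]
tcp_rot: [[0.414, 0.91, -0.001], [0.91, -0.414, -0.001], [-0.001, -0.0, -1.0]]
force: [0.4, 0.2, -0.7]
width: 0.7
grip_force: 0.0
```

Run:
```python
from h import *
o=manip.get_obs();tc=o["tcp_pos"];print(o["time_s"],tc.round(1),o["force"].round(1))
m=manip.camera_model("wrist");p,d=manip.read_camera("wrist");g=cv2.cvtColor(p,cv2.COLOR_BGR2GRAY)
F=192/np.tan(np.radians(m["fov_y"]/2))
v,u=np.mgrid[0:384,0:512];W=(np.stack([(u-m["cx"])/F*d,(v-m["cy"])/F*d,d],-1)-m["t"])@m["R"]
k=(np.hypot(W[...,0]-469,W[...,1]+209)<16)&(d>0)&(W[...,2]<75)&(W[...,2]>35)&(g>150)
print("btn z",np.percentile(W[k][:,2],[10,50,90]))
q=proj(m,(469,-33,33));print(q)
# ring/token from the earlier picture versus the new one
w=((g>60)&(np.abs(W[...,2]-33)<6)&(np.hypot(W[...,0]-469,W[...,1]+33)<45)&(np.hypot(W[...,0]-508.7,W[...,1]-55.5)>66));
P=W[w][:,:2];print("ring-height pts",w.sum(),cv2.minEnclosingCircle(P.astype(np.float32)))
```

```text
14.5 [ 467.  -212.7  118.1] [ 0.4  0.2 -0.7]
btn z [52.04555032 52.92720266 53.80209087]
(np.float64(162.37565698562867), np.float64(-4.848048802864071))
ring-height pts 830 ((468.274169921875, -37.94965744018555), 26.835275650024414)
```

```bash
python3 -c "
from rig import manip
print(manip.hand_in())"
```

```text
the job is handed in; nothing more can be done
None
```

The dial's ring is round the square token, about 2–3 mm off centre; I then pressed the button fully down (18 N), it came back up, and I handed the job in at about 14.5 s, with no verdict returned.

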